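# Put the spanners back in the tapered rack by length

## Robot

A 7-joint arm with a two-finger parallel gripper is mounted at the origin on a cart in front of the work surface, level with it; the furniture and walls round the work are solid. World frame = base frame: x ahead of the robot, y to its left, z up, the work surface at z = 0. Lengths are in m, angles in rad, forces in N, time in s.
With the tool pointing down it reaches from about 0.425 to 0.925 m from the base axis. Payload 6.8 kg.
Tool frame: the origin (TCP) lies midway between the tips of the shut fingers; the grasp point (between the pads) lies 19 mm behind it; z points along the fingers, y is the line along which they close (so a half turn about z gives the same grasp; the last joint's range is limited). The gripper opens to 85 mm and grips with 20 to 120 N. Pads are 22 mm wide; open, the fingers measure 114 mm over their backs; the gripper's body (76 mm by 85 mm) begins 54 mm behind the grasp point. The pads swing forward as they close: fully open they stand 13 mm farther back than shut.
Start: joints at [-1.252, 0.477, 0.022, 1.555, -0.011, 1.109, -0.083], TCP at [0.279, 0.614, 0.231] pointing down, gripper open.
Joint ranges: [-2.96, 2.96], [-0.34, 2.1], [-1.41, 1.46], [0.24, 2.44], [-1.37, 4.51], [0.17, 1.92], [-2.96, 2.96]. Speed limits (rad/s): [2.39, 2.39, 3.14, 3.14, 3.14, 3.14, 3.14].

## Interface

Orientations are given as a rotation vector (axis times angle).
In Python, from bench import r gives the robot as it stands. The module is installed in compiled form; this text tells all that it offers.
- The arm moves only by the tool apply_moves, never from a script. Its argument "rows" is a list of rows, each a list of 6 numbers: the shift along the tool's x, y, z scaled (see below), then the turn, a rotation vector about the tool's x, y, z scaled (see below). A call has 1 to 5 rows; each row is the pose to reach, as a shift and turn from the pose commanded when the call began, along the tool's axes at that moment; what a row does not reach only later rows make up. The controller multiplies each number of a shift by 0.25 m and each number of a turn by 90 degrees. A row lasts 1/8 s, in which the tool goes at most 62.5 mm and 10.7 degrees, less where a joint would pass 70% of its speed; a pose out of reach is approached as far as the arm can. A call with a number of a shift or a turn outside -1 to 1 is refused whole. A call with a gripper value outside its range is refused whole. "claw" is the opening, from 0 (shut) to 1 (fully open), set as the call begins (left out, the last holds). The fingers move at their own pace and stop on an object; "newtons" is the grip in N (left out, the last holds). Time passes only in rows, so rows that repeat a pose let the fingers close. It gives the time, the measured TCP pose, the force, the opening and the grip force at its end, in the units of the state.
- r.get_obs(): the state, without advancing time (a new reading comes with each control period).
- r.grab_frame(name): name is "side" or "top" or "wrist"; returns a dict with "pixels" (420x560x3 uint8, red, green, blue), "intrinsics" (3x3 intrinsics, pixels), "dist" ([k1, k2, p1, p2, k3] as OpenCV has them; the pictures are not rectified), "eye" and "attitude" of the camera in the world. Camera axes: x right, y up, looking along -z (the intrinsics and any distortion apply to the point x, -y, -z); pixel columns grow to the right and rows downward; lengths in m; the calibration is good to about 2 mm. A picture is of the moment at which its call begins. There is no depth.
- r.hand_in(): hands the job in; it is judged then, once.
Trained networks look in a picture, given as the dict that the camera call returned (one of the last four; its "shot" number tells which), for a name from the list of things; names that differ only in an ending like _2 or _b are one class to them, and where a whole thing is asked for, a point or a joint stands for the part that bears it (a point fixed in the world has none). Each returns a list of dicts, best first, with "conf" (0 to 1); they miss things now and then, are a little off and sometimes report something else, mostly with a low value. They report only what shows in the picture. A call takes as long as a camera call.
- r.search_frame(picture, thing): "rect" ([left, top, width, height] in pixels, round what is visible of it).
- r.outline_of(picture, thing): "pixels" (420x560 bool, what is visible of it) and "rect" ([left, top, width, height] in pixels, round what is visible of it).
- r.landmark_of(picture, thing): "point" ([column, row] in pixels: a listed point, or the origin of a listed thing).
The state is a dict: "clock": time; "joints": joint angles; "qvel": joint speeds; "tau": joint torques, N m; "tcp_pos": TCP position; "orientation": TCP orientation; "contact_force": force on the tool from outside, world axes, zero at the start; "moment": the same for the moment, N m; "grip_width": finger opening in m; "gripper_force": force on a finger pad.
Only numpy, scipy, OpenCV 4.12 (cv2) and the standard library are available. Lean on these libraries where they do the work, as an engineer would, in place of code of your own. Each camera call takes 0.05 s, during which the arm holds its last target. There are 200 camera calls.

## Task

Put the four fixed-size spanners of the bench top away in the red tapered rack in order of length: the longest in the pair of notches at the wide end, the shortest at the narrow end, each lying level with its shank down in both notches, about centred, and its heads outside the rails. The large open-ended spanner has been put back one place too far towards the narrow end, so move it up to its own notches to make room for the combination spanner. Leave the adjustable spanner, the cold chisel and the black carton where they are.

Things in the scene. Friction and masses are not known exactly. Their poses are not given: they have to be found in the camera images.
- rack: Red spanner rack, fixed, on a dark tapered board 260 mm long, 143/88 wide, 5 thick. Origin: middle of underside; x along the row to the WIDE end, y across the rails. Notch pairs at x = +90 mm (ring), +30 (large open), -30 (combination), -90 (small open). Two rails, 4 thick, 34 + 0.05x off the middle line, open between. Notch floors 40 up, 18 wide; flanks flare to 36 at tooth tops, 62 up.
- ring_spanner_mid (a point): Longest spanner, 229 mm, 34 mm wide, bright: a closed ring at both ends, the shank cranked up above the rings. Shank 11 mm wide, 7 mm thick, straight for 50 mm either side of the middle; lying on the bench its middle is 17.5 mm up. 0.19 kg. Point: mid-shank, half-way up it; balances within 15 mm of it. y along the shank, x across, z up. May lie either end round.
- large_open_spanner_mid (a point): Second longest, 212 mm, 50 mm wide, 7 mm thick: flat, an open jaw at both ends. Starts in the third notches of the rack (x = -30 mm), where it does not belong. Shank 14 mm wide, 5 mm thick, its underside 1 mm above that of the heads. 0.16 kg. Point: mid-shank, half-way up it; balances within 15 mm of it. y along the shank, x across, z up. May lie either end round.
- combination_spanner_mid (a point): Third longest, 190 mm, 40 mm wide, 10 mm thick at the ring: an open jaw at one end and a ring at the other. Shank 12 mm wide, 5 mm thick, 1 to 6 mm above the bench as it lies. 0.12 kg. Point: mid-shank, half-way up it; balances within 15 mm of it. y along the shank, x across, z up. May lie either end round.
- small_open_spanner_mid (a point): Shortest, 171 mm, 36 mm wide, 6 mm thick: flat, an open jaw at both ends. Shank 10 mm wide, 5 mm thick, flat on the bench, so only the finger tips hold it: a light grip of about 25 N is best (a hard one squeezes it out). 0.09 kg. Point: mid-shank, half-way up it; balances within 15 mm of it. y along the shank, x across, z up. May lie either end round.
- adjustable_spanner_mid (a point): Adjustable spanner, 200 mm, with one wide head with a moving jaw and knurl, and a flat 21 mm handle with a hole in its end: not a fixed-size spanner, no place in the rack. Leave alone. The point is its middle, 4 mm up.
- chisel_mid (a point): Dark cold chisel, 160 mm, at the right rear. Leave alone. The point is its middle.
- carton_mid (a point): Small black carton, 62x69x56 mm, at the left rear. Leave alone. The point is its centre.

How it is judged:
By the outcome, as a careful person would: the job done as asked, in the order asked, and still so for the second after the job is handed in, with the robot touching nothing.
It also fails if it takes over 96 s, if anything falls off the work surface, if the arm or the gripper's body presses on something with over 40 N, if the wrist force passes 120 N, or if a joint passes its speed limit or range.

## Working session

There is one attempt and no reset: what is moved stays moved. The work goes in short steps, Python scripts to look and compute and a tool call to move; the robot and the scene stay as the last step left them, time stands still between calls to the robot, and variables do not carry over. Pictures are saved under pics/ and viewed, at most 14 in all, crops included, and the job is handed in when it is done.

Besides the shell and the picture viewer there is one more tool, called by a JSON object that holds its "api" and its "payload". apply_moves: Moves the arm, as the interface text tells. Its arguments: {"type":"object","properties":{"rows":{"type":"array","items":{"type":"array","items":{"type":"number"}}},"claw":{"type":"number"},"newtons":{"type":"number"}},"required":["rows"]}

```bash
mkdir -p pics; ls; cat > h.py <<'E'
import numpy as np, cv2
from bench import r
from scipy.spatial.transform import Rotation as R
def att(c):
    a=np.array(c["attitude"],float)
    return a if a.shape==(3,3) else R.from_rotvec(a).as_matrix()
def ray(c,px):
    u=cv2.undistortPoints(np.array(px,float).reshape(-1,1,2),np.array(c["intrinsics"]),np.array(c["dist"])).reshape(-1,2)
    d=np.c_[u[:,0],-u[:,1],-np.ones(len(u))]@att(c).T
    return np.array(c["eye"]),d
def world(c,px,z):
    e,d=ray(c,px); return e+d*((z-e[2])/d[:,2])[:,None]
def proj(c,P):
    p=(np.atleast_2d(P)-np.array(c["eye"]))@att(c)
    p=p*[1,-1,-1]
    return cv2.projectPoints(p,np.zeros(3),np.zeros(3),np.array(c["intrinsics"]),np.array(c["dist"]))[0].reshape(-1,2)
def save(c,n,s=1):
    cv2.imwrite("pics/"+n,cv2.resize(c["pixels"][:,:,::-1],None,fx=s,fy=s))
E
python3 - <<'E'
from h import *
o=r.get_obs(); print({k:np.round(v,3) for k,v in o.items()})
Z=dict(rack=0,ring_spanner_mid=.0175,large_open_spanner_mid=.0425,combination_spanner_mid=.0035,small_open_spanner_mid=.0025,adjustable_spanner_mid=.004,chisel_mid=.008,carton_mid=.03)
for n in("top","side"):
    c=r.grab_frame(n); save(c,n+"0.png",1.4); print(n,c["eye"],c["attitude"],np.shape(c["attitude"]))
    for t,z in Z.items():
        l=r.landmark_of(c,t)
        for q in l[:2]: print(t,np.round(q["point"]),round(q["conf"],2),np.round(world(c,q["point"],z)[0],3))
E
```

```text
pics
{'clock': np.float64(0.0), 'joints': array([-1.252,  0.478,  0.022,  1.556, -0.012,  1.109, -0.083]), 'qvel': array([ 0.001,  0.001,  0.001,  0.001,  0.002, -0.001,  0.   ]), 'tau': array([-1.0000e-03, -5.9647e+01,  1.6080e+00, -2.8119e+01,  1.2000e-02,
        1.0000e-02,  0.0000e+00]), 'tcp_pos': array([0.279, 0.614, 0.23 ]), 'orientation': array([-6.65e-01, -3.07e+00,  3.00e-03]), 'contact_force': array([ 0.048, -0.333,  1.841]), 'moment': array([ 0.076, -0.018, -0.029]), 'gripper_force': np.float64(0.0), 'grip_width': np.float64(0.086)}
top [3.69459484e-01 2.96773271e-04 1.02975806e+00] [ 0.19576843 -0.17630124 -1.4694191 ] (3,)
rack [287. 248.] 0.73 [ 0.533 -0.002  0.   ]
ring_spanner_mid [184. 263.] 0.85 [0.468 0.25  0.018]
ring_spanner_mid [401. 187.] 0.59 [ 0.721 -0.288  0.018]
large_open_spanner_mid [296. 259.] 0.8 [ 0.503 -0.026  0.042]
large_open_spanner_mid [383. 256.] 0.62 [ 0.528 -0.241  0.042]
combination_spanner_mid [382. 261.] 0.62 [ 0.521 -0.249  0.004]
small_open_spanner_mid [133. 263.] 0.67 [0.456 0.389 0.002]
adjustable_spanner_mid [429. 254.] 0.91 [ 0.551 -0.369  0.004]
chisel_mid [404. 186.] 0.6 [ 0.726 -0.299  0.008]
chisel_mid [297. 261.] 0.54 [ 0.502 -0.03   0.008]
carton_mid [184. 179.] 0.83 [0.686 0.281 0.03 ]
side [ 0.58871468 -1.077024    0.5807215 ] [ 1.12697147 -0.00975113 -0.00699928] (3,)
rack [245. 233.] 0.87 [ 0.52  -0.004  0.   ]
rack [243. 284.] 0.48 [ 0.526 -0.242  0.   ]
ring_spanner_mid [232. 193.] 0.79 [0.466 0.237 0.017]
large_open_spanner_mid [237. 225.] 0.74 [ 0.5   -0.038  0.042]
combination_spanner_mid [243. 284.] 0.78 [ 0.526 -0.246  0.003]
small_open_spanner_mid [231. 183.] 0.61 [0.451 0.357 0.002]
adjustable_spanner_mid [252. 321.] 0.8 [ 0.551 -0.378  0.004]
chisel_mid [336. 299.] 0.55 [ 0.727 -0.31   0.008]
```

View pics/top0.png

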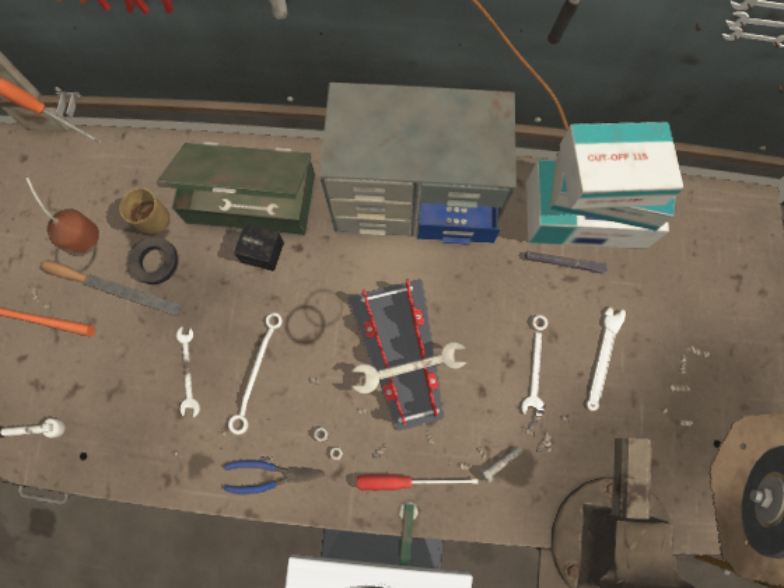

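View pics/side0.png

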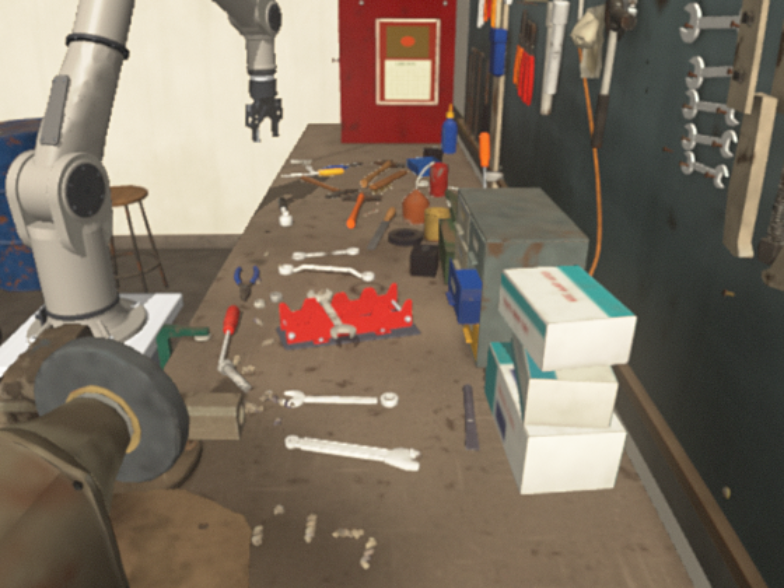

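```bash
cat >> h.py <<'E'
def shank(c,t,z,near=None):
    """mid and yaw (deg, mod 180) from outline, via min-area rect of the mask mapped on plane z"""
    l=r.outline_of(c,t)
    out=[]
    for q in l[:3]:
        v,u=np.nonzero(q["pixels"]); W=world(c,np.c_[u,v],z)[:,:2]
        m=W.mean(0); ev,V=np.linalg.eigh(np.cov((W-m).T)); d=V[:,1]; s=(W-m)@d
        n=V[:,0]; w=(W-m)@n
        L=s.max()-s.min(); mid=m+d*(s.max()+s.min())/2
        out.append((round(q["conf"],2),np.round(mid,4),round(np.degrees(np.arctan2(d[1],d[0]))%180,1),round(L,3),round(w.max()-w.min(),3)))
    return out
def plan(pos,yaw,look=None):
    """row (shift/.25, turn/90deg) from present TCP pose to pos, tool down, closing axis (tool y) at yaw deg (mod 180)"""
    o=r.get_obs(); Rc=R.from_rotvec(o["orientation"]); best=None
    for y in (yaw,yaw+180):
        a=np.radians(y); Y=np.array([np.cos(a),np.sin(a),0]); Z=np.array([0,0,-1.]); X=np.cross(Y,Z)
        rv=(Rc.inv()*R.from_matrix(np.c_[X,Y,Z])).as_rotvec()
        if best is None or np.linalg.norm(rv)<np.linalg.norm(best): best=rv
    d=Rc.inv().apply(np.array(pos)-o["tcp_pos"])
    print("row",np.round(d/.25,3),np.round(best/(np.pi/2),3),"rows~",round(max(np.linalg.norm(d)/.0625,np.degrees(np.linalg.norm(best))/10.7),1))
E
python3 - <<'E'
from h import *
c=r.grab_frame("top")
for t,z in dict(rack=0.004,ring_spanner_mid=.014,large_open_spanner_mid=.0425,combination_spanner_mid=.0035,small_open_spanner_mid=.0025,adjustable_spanner_mid=.004).items(): print(t,shank(c,t,z))
pts=np.array([[355,293],[425,280],[395,429],[441,418]])/1.4
W=world(c,pts,.005); print(W); f=W[:2].mean(0);n=W[2:].mean(0);print((f+n)/2,np.degrees(np.arctan2(*(f-n)[[1,0]])),np.linalg.norm(f-n))
w=r.grab_frame("wrist"); o=r.get_obs(); Rc=R.from_rotvec(o["orientation"])
print("cam in tool",Rc.inv().apply(w["eye"]-o["tcp_pos"]),(Rc.inv()*R.from_matrix(att(w))).as_matrix().round(2),w["intrinsics"])
plan([.40,.26,.2],71)
E
```

```text
rack [(0.94, array([ 0.5217, -0.0042]), np.float64(19.7), np.float64(0.263), np.float64(0.141))]
ring_spanner_mid [(0.77, array([0.4609, 0.2565]), np.float64(169.3), np.float64(0.22), np.float64(0.031)), (0.19, array([ 0.7241, -0.298 ]), np.float64(86.0), np.float64(0.158), np.float64(0.02))]
large_open_spanner_mid [(0.83, array([ 0.4935, -0.0188]), np.float64(111.8), np.float64(0.203), np.float64(0.05))]
combination_spanner_mid [(0.91, array([ 0.5269, -0.2491]), np.float64(177.1), np.float64(0.176), np.float64(0.036))]
small_open_spanner_mid [(0.8, array([0.4485, 0.3863]), np.float64(13.5), np.float64(0.161), np.float64(0.037))]
adjustable_spanner_mid [(0.85, array([ 0.5499, -0.3755]), np.float64(166.1), np.float64(0.193), np.float64(0.038))]
[[ 0.62662541  0.09287712  0.005     ]
 [ 0.66386296 -0.03490033  0.005     ]
 [ 0.38632495 -0.00416923  0.005     ]
 [ 0.41297066 -0.0837596   0.005     ]]
[ 0.522446   -0.00748801  0.005     ] 16.54371051088796 0.25620245107090883
cam in tool [ 6.59371708e-02 -4.84835380e-05 -1.43557091e-01] [[-0.    0.97  0.26]
 [ 1.    0.    0.  ]
 [ 0.    0.26 -0.97]] [[377.11835665   0.         276.49147065]
 [  0.         377.11835665 207.72998433]
 [  0.           0.           1.        ]]
row [-1.026 -1.091  0.125] [ 0.    -0.    -0.061] rows~ 6.0
```

```bash
python3 - <<'E'
from h import *
plan([.461,.2565,.16],79.3)
E
```

```text
row [-1.254 -1.003  0.285] [ 0.    -0.    -0.153] rows~ 6.5
```

{"api": "apply_moves", "payload": {"rows": [[-1, -0.8, 0.2, 0, 0, -0.15], [-1, -0.8, 0.2, 0, 0, -0.15], [-1, -0.8, 0.2, 0, 0, -0.15], [-1, -0.8, 0.2, 0, 0, -0.15], [-1, -0.8, 0.2, 0, 0, -0.15]], "claw": 0.6, "newtons": 60}}

```text
clock: 1.92
tcp_pos: [0.4199, 0.3373, 0.1831]
orientation: [0.3, 3.127, 0.001]
contact_force: [0.9, 0.0, -1.1]
grip_width: 0.0514
gripper_force: 0.0
```

```bash
python3 - <<'E'
from h import *
o=r.get_obs(); print(o["tcp_pos"],o["clock"],o["qvel"].round(2),o["joints"].round(2),o["grip_width"])
c=r.grab_frame("wrist"); save(c,"w1.png")
print(shank(c,"ring_spanner_mid",.014))
for q in r.landmark_of(c,"ring_spanner_mid")[:2]: print(q["conf"],world(c,q["point"],.0175))
plan([.461,.2565,.1],79.3)
E
```

```text
[0.4199126  0.33733625 0.18313148] 1.925 [ 0.7  -0.11  0.18  0.36 -0.07 -0.26  0.91] [-0.83  0.31  0.04  1.93 -0.02  0.9   0.6 ] 0.05142894288096739
[(0.84, array([0.4613, 0.2587]), np.float64(170.3), np.float64(0.225), np.float64(0.034)), (0.41, array([0.4412, 0.3837]), np.float64(15.5), np.float64(0.148), np.float64(0.034))]
0.58 [[0.46737208 0.25516071 0.0175    ]]
row [-0.219 -0.275  0.332] [-0.001  0.    -0.007] rows~ 1.9
```

```bash
python3 - <<'E'
from h import *
o=r.get_obs(); print(o["tcp_pos"],o["clock"],abs(o["qvel"]).max())
plan([.461,.2585,.004],80)
E
```

```text
[0.42096557 0.33495024 0.18283329] 2.075 0.06758981144922221
row [-0.217 -0.267  0.716] [-0.001  0.    -0.015] rows~ 3.2
```

View pics/w1.png

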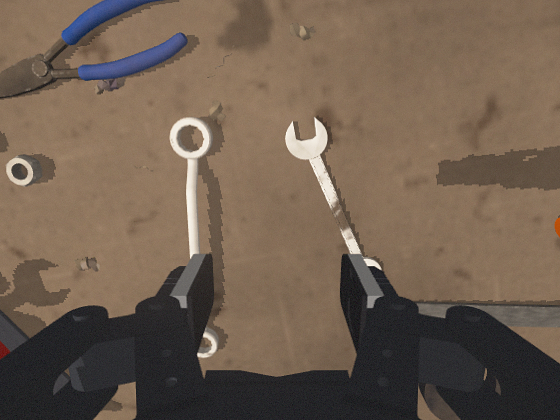

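{"api": "apply_moves", "payload": {"rows": [[-0.217, -0.267, 0.2, 0, 0, -0.015], [-0.217, -0.267, 0.4, 0, 0, -0.015], [-0.217, -0.267, 0.62, 0, 0, -0.015], [-0.217, -0.267, 0.716, 0, 0, -0.015], [-0.217, -0.267, 0.716, 0, 0, -0.015]], "claw": 0.55}}

```text
clock: 2.7
tcp_pos: [0.4579, 0.2636, 0.0023]
orientation: [-0.26, -3.127, 0.003]
contact_force: [0.0, 0.3, 1.4]
grip_width: 0.047
gripper_force: 0.0
```

{"api": "apply_moves", "payload": {"rows": [[0, 0, 0, 0, 0, 0], [0, 0, 0, 0, 0, 0], [0, 0, 0, 0, 0, 0], [0, 0, 0, 0, 0, 0], [0, 0, 0, 0, 0, 0]], "claw": 0, "newtons": 60}}

```text
clock: 3.32
tcp_pos: [0.4606, 0.2642, 0.0058]
orientation: [0.264, 3.128, 0.004]
contact_force: [-1.1, -0.7, 5.2]
grip_width: 0.007
gripper_force: 58.6
```

{"api": "apply_moves", "payload": {"rows": [[0, 0, -0.2, 0, 0, 0], [0, 0, -0.4, 0, 0, 0], [0, 0, -0.4, 0, 0, 0], [0, 0, -0.4, 0, 0, 0]]}}

```text
clock: 3.82
tcp_pos: [0.4593, 0.2633, 0.1043]
orientation: [0.263, 3.13, 0.001]
contact_force: [0.1, -0.6, -2.8]
grip_width: 0.0073
gripper_force: 59.1
```

```bash
python3 - <<'E'
from h import *
c=r.grab_frame("wrist"); d=r.grab_frame("side")
a=cv2.resize(d["pixels"][130:260,150:340],None,fx=3,fy=3)[:420]
save({"pixels":np.hstack([c["pixels"][:,130:360],a])},"w2.png")
E
```

```text
Traceback (most recent call last):
ValueError: all the input array dimensions except for the concatenation axis must match exactly, but along dimension 0, the array at index 0 has size 420 and the array at index 1 has size 390
```

```bash
python3 - <<'E'
from h import *
c=r.grab_frame("wrist"); d=r.grab_frame("side")
a=cv2.resize(d["pixels"][130:270,150:340],None,fx=3,fy=3)
save({"pixels":np.hstack([c["pixels"][:,150:360],a])},"w2.png")
E
```

```text
(no output)
```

View pics/w2.png

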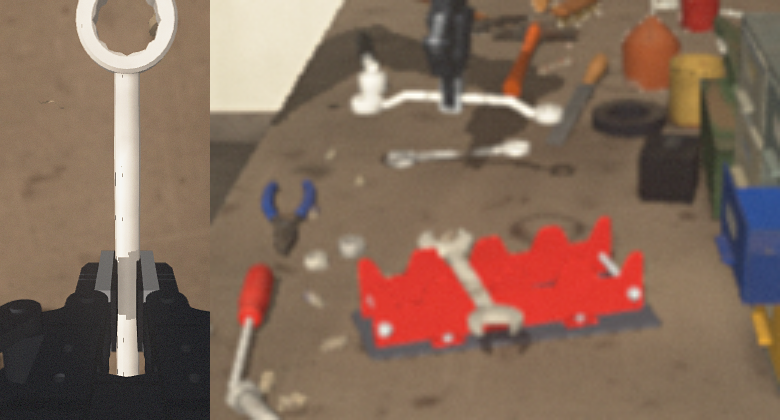

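```bash
cat >> h.py <<'E'
from scipy.optimize import minimize
def rackpts(p):
    x0,y0,a=p; C=R.from_euler("z",a).as_matrix()
    prof=[(-.124,.005),(-.124,.062)]
    for n in(-.09,-.03,.03,.09): prof+=[(n-.018,.062),(n-.009,.04),(n+.009,.04),(n+.018,.062)]
    prof+=[(.124,.062),(.124,.005)]
    polys=[]
    for z in(0,.005): polys.append([(-.13,-.044,z),(.13,-.0715,z),(.13,.0715,z),(-.13,.044,z)])
    for s in(1,-1):
        for o in(-.002,.002): polys.append([(x,s*(.034+.05*x+o),z) for x,z in prof])
    return [np.array(q)@C.T+[x0,y0,0] for q in polys]
def fitrack(views,p0):
    S=3
    def cost(p):
        tot=0
        for c,m,ign in views:
            im=np.zeros(m.shape,np.uint8)
            for q in rackpts(p): cv2.fillPoly(im,[np.round(proj(c,q)*16).astype(np.int32)],255,cv2.LINE_AA,4)
            d=abs(im/255.-m); d[ign]=0; tot+=d.sum()/m.sum()
        return tot
    best=None
    for k in range(3):
        s=minimize(cost,p0,method="Nelder-Mead",options=dict(initial_simplex=np.array(p0)+np.vstack([np.zeros(3),np.diag([.006,.006,.06])*(-1)**k]),xatol=1e-4,fatol=1e-5))
        p0=s.x
    return s.x,s.fun
E
cat > fr.py <<'E'
from h import *
import sys
V=[]
for n in sys.argv[1:]:
    c=r.grab_frame(n); m=r.outline_of(c,"rack")[0]["pixels"].astype(float)
    ig=np.zeros(m.shape,bool)
    for t in("large_open_spanner_mid","ring_spanner_mid","combination_spanner_mid"):
        for q in r.outline_of(c,t)[:1]: ig|=cv2.dilate(q["pixels"].astype(np.uint8),np.ones((5,5)))>0
    V.append((c,m,ig))
for vs in ([V] if len(V)==1 else [V]+[[v] for v in V]):
    x,f=fitrack(vs,[.522,-.007,np.radians(17)]); print(x[:2].round(4),np.degrees(x[2]).round(2),f)
    for n in(.09,.03,-.03,-.09): print((x[:2]+n*np.array([np.cos(x[2]),np.sin(x[2])])).round(4),end=" ")
    print()
E
python3 fr.py top side; python3 -c "
from h import *
plan([.59,.12,.22],17)"
```

```text
[ 0.5215 -0.005 ] 19.93 0.1733616033836873
[0.6061 0.0256] [0.5497 0.0052] [ 0.4933 -0.0153] [ 0.4369 -0.0357] 
[ 0.5215 -0.0045] 19.89 0.04053447545115884
[0.6061 0.0261] [0.5497 0.0057] [ 0.4933 -0.0147] [ 0.4369 -0.0351] 
[ 0.522  -0.0114] 18.93 0.11541994483170954
[0.6071 0.0178] [ 0.5504 -0.0017] [ 0.4936 -0.0211] [ 0.4368 -0.0406] 
row [-0.61  -0.478 -0.464] [0.    0.    0.704] rows~ 5.9
```

```bash
python3 -c "
from h import *
plan([.6061,.0256,.15],19.9)"
```

```text
row [-0.736 -0.84  -0.184] [0.    0.    0.672] rows~ 5.7
```

{"api": "apply_moves", "payload": {"rows": [[-0.1, -0.1, -0.184, 0, 0, 0.15], [-0.736, -0.84, -0.184, 0, 0, 0.672], [-0.736, -0.84, -0.184, 0, 0, 0.672], [-0.736, -0.84, -0.184, 0, 0, 0.672], [-0.736, -0.84, -0.184, 0, 0, 0.672]]}}

```text
clock: 5.15
tcp_pos: [0.607, 0.0234, 0.1503]
orientation: [1.658, 2.668, 0.001]
contact_force: [0.5, 1.2, -3.1]
grip_width: 0.0066
gripper_force: 59.2
```

{"api": "apply_moves", "payload": {"rows": [[0, 0, 0, 0, 0, 0]]}}

```text
clock: 5.28
tcp_pos: [0.6078, 0.0192, 0.1504]
orientation: [1.66, 2.663, -0.003]
contact_force: [-0.7, 0.3, -2.6]
grip_width: 0.0067
gripper_force: 59.2
```

```bash
python3 -c "
from h import *
plan([.6061,.0256,.15],19.9)
print(r.get_obs()['qvel'].round(2))"
```

```text
row [0.026 0.005 0.002] [0.    0.003 0.069] rows~ 0.6
[-0.05 -0.02 -0.09  0.04 -0.01  0.01  0.02]
```

{"api": "apply_moves", "payload": {"rows": [[0.026, 0.005, 0, 0, 0, 0.069], [0.026, 0.005, 0, 0, 0, 0.069], [0.026, 0.005, 0, 0, 0, 0.069]]}}

```text
clock: 5.65
tcp_pos: [0.604, 0.0324, 0.15]
orientation: [-1.787, -2.584, 0.0]
contact_force: [-0.0, 0.4, -1.8]
grip_width: 0.007
gripper_force: 59.2
```

```bash
python3 - <<'E'
from h import *
plan([.6061,.0256,.032],19.9)
c=r.grab_frame("wrist")
im=c["pixels"].copy()
for q in rackpts([.5215,-.0045,np.radians(19.9)]): cv2.polylines(im,[np.round(proj(c,q)).astype(np.int32)],True,(0,255,0),1)
save({"pixels":im},"w3.png",1.4)
l=r.outline_of(c,"ring_spanner_mid"); o=r.get_obs(); print(o["tcp_pos"])
for q in l[:1]:
    v,u=np.nonzero(q["pixels"]); W=world(c,np.c_[u,v],o["tcp_pos"][2]+.0117)[:,:2]-o["tcp_pos"][:2]
    a=np.radians(109.9); s=W@[np.cos(a),np.sin(a)]; n=W@[-np.sin(a),np.cos(a)]
    print(q["rect"],s.min(),s.max(), [n[(s>k)&(s<k+.01)].mean() for k in(-.02,0,.02,.04,.06)])
E
```

```text
row [-0.029 -0.002  0.472] [-0.    -0.     0.008] rows~ 1.9
[0.60407525 0.03202211 0.15010935]
[223.8, 0.0, 103.8, 380.9] -0.04202179070129371 0.09944705320735127 [np.float64(-1.4370672225888574e-05), np.float64(0.00020858069407481285), np.float64(0.0003131473277265281), np.float64(0.0006142547338930275), np.float64(0.001028881454720161)]
```

View pics/w3.png

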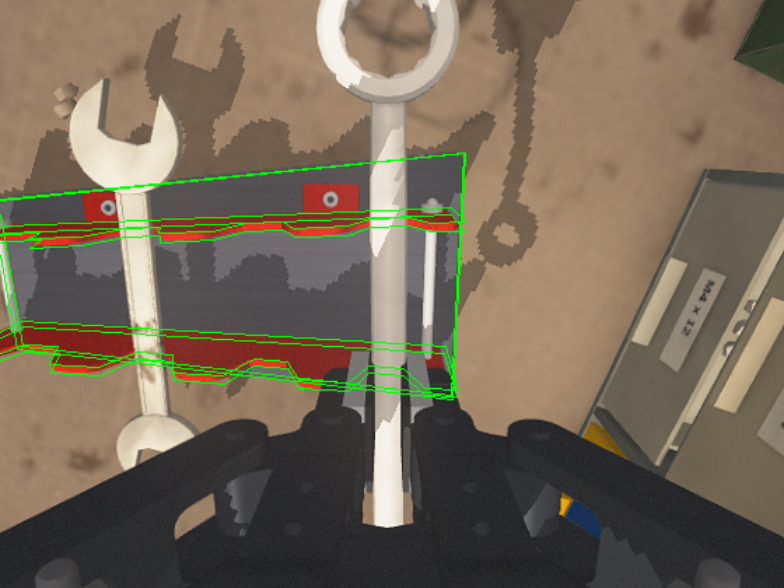

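```bash
python3 - <<'E'
from h import *
c=r.grab_frame("wrist"); o=r.get_obs(); a=np.radians(109.9)
for z in(.0117,.004): print((world(c,[[388/1.4,102/1.4],[388/1.4,32/1.4]],o["tcp_pos"][2]+z)[:,:2]-o["tcp_pos"][:2])@[np.cos(a),np.sin(a)])
plan([.6061,.0256,.032],19.9); print(o["tcp_pos"],o["clock"])
E
```

```text
[0.07677451 0.09216285]
[0.07740789 0.09369512]
row [-0.026 -0.002  0.473] [ 0.    -0.     0.007] rows~ 1.9
[0.60416102 0.03188434 0.15017912] 5.8
```

{"api": "apply_moves", "payload": {"rows": [[-0.014, -0.002, 0.0, 0, 0, 0.007], [-0.014, -0.002, 0.2, 0, 0, 0.007], [-0.014, -0.002, 0.38, 0, 0, 0.007], [-0.014, -0.002, 0.46, 0, 0, 0.007], [-0.014, -0.002, 0.469, 0, 0, 0.007]]}}

```text
clock: 6.42
tcp_pos: [0.605, 0.028, 0.0324]
orientation: [-1.806, -2.57, 0.001]
contact_force: [0.7, 0.0, -1.8]
grip_width: 0.0072
gripper_force: 59.2
```

{"api": "apply_moves", "payload": {"rows": [[0, 0, 0, 0, 0, 0], [0, 0, 0, 0, 0, 0], [0, 0, 0, 0, 0, 0]]}}

```text
clock: 6.8
tcp_pos: [0.6054, 0.0285, 0.0336]
orientation: [1.805, 2.57, 0.002]
contact_force: [0.8, -0.1, -1.7]
grip_width: 0.007
gripper_force: 59.2
```

{"api": "apply_moves", "payload": {"rows": [[0, 0, 0.003, 0, 0, 0], [0, 0, 0.003, 0, 0, 0], [0, 0, 0.003, 0, 0, 0]], "claw": 0.35}}

```text
clock: 7.18
tcp_pos: [0.6051, 0.0284, 0.0322]
orientation: [1.805, 2.571, 0.0]
contact_force: [-0.0, 0.3, 0.3]
grip_width: 0.03
gripper_force: 0.0
```

{"api": "apply_moves", "payload": {"rows": [[0, 0, -0.1, 0, 0, 0], [0, 0, -0.35, 0, 0, 0], [0, -0.05, -0.5, 0, 0, 0], [0, -0.24, -0.5, 0, 0, 0], [0, -0.24, -0.5, 0, 0, 0]]}}

```text
clock: 7.8
tcp_pos: [0.5453, 0.0064, 0.1572]
orientation: [-1.808, -2.567, 0.002]
contact_force: [1.4, -1.1, 0.8]
grip_width: 0.0302
gripper_force: 0.0
```

```bash
python3 - <<'E'
from h import *
c=r.grab_frame("wrist"); o=r.get_obs(); print(o["tcp_pos"])
print(shank(c,"large_open_spanner_mid",.0435),shank(c,"ring_spanner_mid",.0435))
for t in("ring_spanner_mid","large_open_spanner_mid"):print([world(c,q["point"],.0435) for q in r.landmark_of(c,t)[:2]])
save(c,"w4.png")
c=r.grab_frame("top");print(shank(c,"large_open_spanner_mid",.0435),shank(c,"ring_spanner_mid",.041))
for y in(19.9,): plan([.4935,-.0188,.024],y)
E
```

```text
[0.54737467 0.0074821  0.15736918]
[(0.68, array([0.4856, 0.0013]), np.float64(111.0), np.float64(0.169), np.float64(0.052))] [(0.76, array([0.5983, 0.0479]), np.float64(110.9), np.float64(0.179), np.float64(0.034)), (0.3, array([0.5146, 0.005 ]), np.float64(21.9), np.float64(0.261), np.float64(0.124))]
[array([[0.6074111 , 0.02096262, 0.0435    ]])]
[array([[ 0.49580878, -0.02059391,  0.0435    ]])]
[(0.58, array([ 0.5217, -0.0878]), np.float64(150.3), np.float64(0.053), np.float64(0.044))] [(0.46, array([nan, nan]), np.float64(nan), np.float64(nan), np.float64(nan))]
row [-0.026 -0.246  0.531] [-0.  0. -0.] rows~ 2.3h.py:25: RuntimeWarning: Degrees of freedom <= 0 for slice
  m=W.mean(0); ev,V=np.linalg.eigh(np.cov((W-m).T)); d=V[:,1]; s=(W-m)@d
  c *= np.true_divide(1, fact)
  c *= np.true_divide(1, fact)
```

View pics/w4.png

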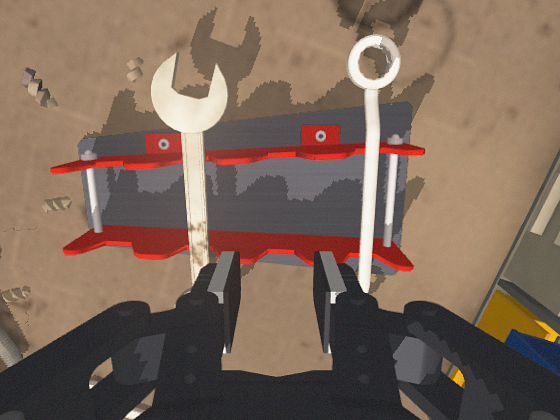

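{"api": "apply_moves", "payload": {"rows": [[-0.026, -0.24, 0.0, 0, 0, 0], [-0.026, -0.244, 0.15, 0, 0, 0], [-0.026, -0.244, 0.35, 0, 0, 0], [-0.026, -0.244, 0.53, 0, 0, 0], [-0.026, -0.244, 0.53, 0, 0, 0]], "claw": 0.4}}

```text
clock: 8.82
tcp_pos: [0.4911, -0.0189, 0.0221]
orientation: [-1.803, -2.567, 0.007]
contact_force: [0.1, -0.1, 0.2]
grip_width: 0.0345
gripper_force: 0.0
```

{"api": "apply_moves", "payload": {"rows": [[0, 0, 0, 0, 0, 0], [0, 0, 0, 0, 0, 0], [0, 0, 0, 0, 0, 0], [0, 0, 0, 0, 0, 0]], "claw": 0}}

```text
clock: 9.32
tcp_pos: [0.4944, -0.0186, 0.0259]
orientation: [1.804, 2.57, 0.003]
contact_force: [-2.0, -0.1, 8.3]
grip_width: 0.0132
gripper_force: 59.4
```

{"api": "apply_moves", "payload": {"rows": [[0, 0, -0.12, 0, 0, 0], [0, 0, -0.3, 0, 0, 0], [0.02, 0.12, -0.3, 0, 0, 0], [0.02, 0.24, -0.3, 0, 0, 0], [0.02, 0.24, -0.3, 0, 0, 0]]}}

```text
clock: 9.95
tcp_pos: [0.5502, 0.0077, 0.1002]
orientation: [1.802, 2.571, 0.003]
contact_force: [-0.9, 0.7, -1.6]
grip_width: 0.0137
gripper_force: 59.2
```

```bash
python3 - <<'E'
from h import *
r.grab_frame("top");r.grab_frame("top")
c=r.grab_frame("wrist"); save(c,"w5.png")
plan([.5492,.0070,.0265],19.9); o=r.get_obs(); print(o["tcp_pos"],o["contact_force"],o["grip_width"])
E
```

```text
row [0.001 0.01  0.292] [-0.001 -0.    -0.001] rows~ 1.2
[0.54698507 0.00580991 0.09939083] [-0.94156556 -0.97186756 -1.54429013] 0.013143473077654524
```

View pics/w5.png

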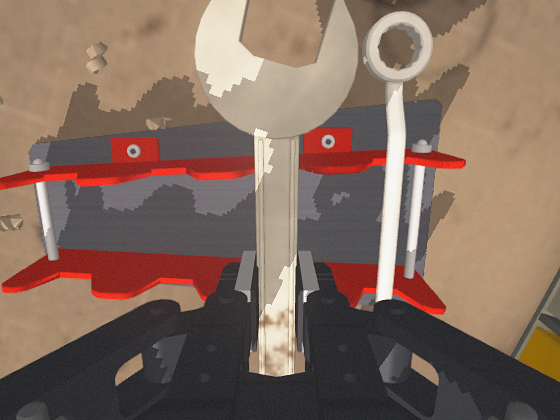

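{"api": "apply_moves", "payload": {"rows": [[0.001, 0.01, 0.1, 0, 0, 0], [0.001, 0.01, 0.22, 0, 0, 0], [0.001, 0.01, 0.28, 0, 0, 0], [0.001, 0.01, 0.292, 0, 0, 0], [0.001, 0.01, 0.292, 0, 0, 0]]}}

```text
clock: 10.72
tcp_pos: [0.5506, 0.0071, 0.0271]
orientation: [1.806, 2.57, 0.001]
contact_force: [0.6, -0.1, -2.1]
grip_width: 0.0132
gripper_force: 59.2
```

{"api": "apply_moves", "payload": {"rows": [[0, 0, 0, 0, 0, 0], [0, 0, 0, 0, 0, 0], [0, 0, 0, 0, 0, 0]], "claw": 0.35}}

```text
clock: 11.1
tcp_pos: [0.5508, 0.0074, 0.027]
orientation: [1.805, 2.57, 0.001]
contact_force: [0.9, 0.3, 0.1]
grip_width: 0.0301
gripper_force: 0.0
```

{"api": "apply_moves", "payload": {"rows": [[0, 0, -0.1, 0, 0, 0], [0, 0, -0.35, 0, 0, 0], [-0.2, 0, -0.5, 0, 0, -0.1], [-0.7, 0, -0.5, 0, 0, -0.3], [-0.9, 0, -0.5, 0, 0, -0.5]]}}

```text
clock: 11.72
tcp_pos: [0.6108, -0.1579, 0.1528]
orientation: [1.056, 2.957, 0.001]
contact_force: [1.8, 0.5, 0.0]
grip_width: 0.0298
gripper_force: 0.0
```

```bash
python3 -c "
from h import *
r.grab_frame('wrist')
plan([.525,-.249,.15],87.1);o=r.get_obs(); print(o['tcp_pos'],o['joints'].round(2))"
```

```text
row [ 0.068 -0.461  0.013] [-0.003  0.004 -0.404] rows~ 3.4
[ 0.61121213 -0.17052629  0.15314142] [-0.06  0.5   0.32  1.75 -0.18  0.91  1.22]
```

{"api": "apply_moves", "payload": {"rows": [[0.068, -0.461, 0, 0, 0, -0.404], [0.068, -0.461, 0, 0, 0, -0.404], [0.068, -0.461, 0, 0, 0, -0.404], [0.068, -0.461, 0, 0, 0, -0.404], [0.068, -0.461, 0, 0, 0, -0.404]], "claw": 0.45}}

```text
clock: 12.4
tcp_pos: [0.5227, -0.2347, 0.1517]
orientation: [0.095, 3.14, 0.0]
contact_force: [0.7, 0.6, -0.3]
grip_width: 0.0387
gripper_force: 0.0
```

```bash
python3 - <<'E'
from h import *
d=r.grab_frame("top");print(shank(d,"large_open_spanner_mid",.0435),shank(d,"ring_spanner_mid",.041))
c=r.grab_frame("wrist"); save(c,"w6.png",.8)
print(shank(c,"combination_spanner_mid",.0035))
for q in r.landmark_of(c,"combination_spanner_mid")[:2]: print(q["conf"],world(c,q["point"],.0035))
o=r.get_obs(); print(o["tcp_pos"],o["grip_width"],np.abs(o["qvel"]).max())
plan([.5269,-.2491,.001],87.1)
E
```

```text
[(0.96, array([0.5513, 0.0075]), np.float64(110.4), np.float64(0.203), np.float64(0.051))] [(0.8, array([0.6059, 0.0262]), np.float64(110.0), np.float64(0.225), np.float64(0.032))]
[(0.85, array([ 0.5225, -0.2497]), np.float64(178.0), np.float64(0.192), np.float64(0.04)), (0.57, array([ 0.5313, -0.0327]), np.float64(10.6), np.float64(0.273), np.float64(0.069))]
0.65 [[ 0.52429372 -0.2501955   0.0035    ]]
[ 0.52293829 -0.23442651  0.15150615] 0.03834211119917513 0.005483582116658803
row [-0.019 -0.058  0.602] [-0.    -0.    -0.006] rows~ 2.4
```

View pics/w6.png

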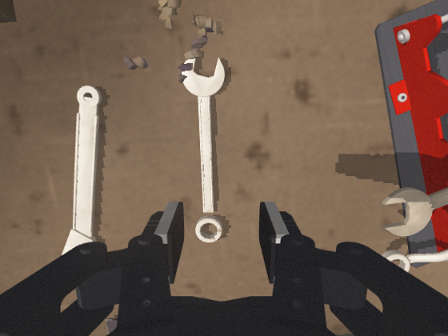

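{"api": "apply_moves", "payload": {"rows": [[-0.005, -0.06, 0.2, 0, 0, 0.004], [-0.005, -0.06, 0.4, 0, 0, 0.004], [-0.005, -0.06, 0.54, 0, 0, 0.004], [-0.005, -0.06, 0.585, 0, 0, 0.004], [-0.005, -0.06, 0.6, 0, 0, 0.004]]}}

```text
clock: 13.32
tcp_pos: [0.5235, -0.2497, 0.0017]
orientation: [0.103, 3.14, -0.0]
contact_force: [-0.3, 0.1, 0.3]
grip_width: 0.0381
gripper_force: 0.0
```

{"api": "apply_moves", "payload": {"rows": [[0, 0, 0, 0, 0, 0], [0, 0, 0, 0, 0, 0], [0, 0, 0, 0, 0, 0], [0, 0, 0, 0, 0, 0]], "claw": 0, "newtons": 40}}

```text
clock: 13.82
tcp_pos: [0.5243, -0.2501, 0.003]
orientation: [0.102, 3.138, -0.001]
contact_force: [-1.3, 0.4, 7.4]
grip_width: 0.0097
gripper_force: 39.5
```

{"api": "apply_moves", "payload": {"rows": [[0, 0, -0.1, 0, 0, 0], [0, 0, -0.3, 0, 0, 0], [0, 0, -0.5, 0, 0, 0], [0, 0, -0.5, 0, 0, 0]]}}

```text
clock: 14.32
tcp_pos: [0.5259, -0.2509, 0.131]
orientation: [0.103, 3.132, -0.004]
contact_force: [0.4, 0.3, -1.8]
grip_width: 0.0095
gripper_force: 39.1
```

```bash
python3 - <<'E'
from h import *
c=r.grab_frame("wrist"); d=r.grab_frame("side")
a=cv2.resize(d["pixels"][150:290,150:340],None,fx=3,fy=3)
save({"pixels":np.hstack([c["pixels"][:,150:360],a])},"w7.png")
o=r.get_obs(); print(o["tcp_pos"],o["grip_width"],o["gripper_force"])
plan([.4933,-.015,.15],19.9)
E
```

```text
[ 0.5231182  -0.24949689  0.1268668 ] 0.00950921252387121 39.068307280540466
row [ 0.18   0.928 -0.093] [0.    0.    0.737] rows~ 6.2
```

View pics/w7.png

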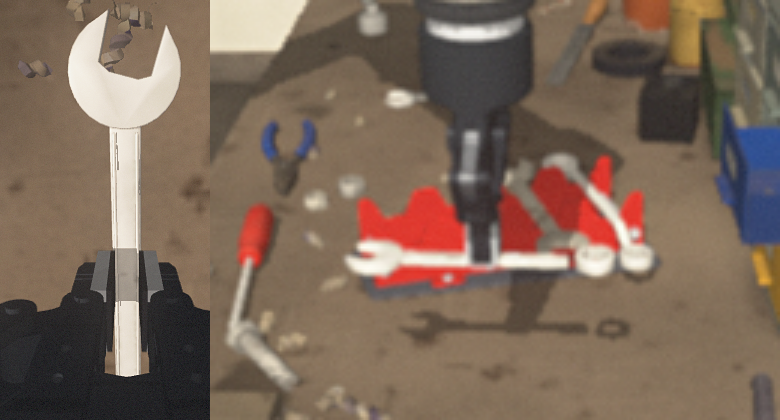

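{"api": "apply_moves", "payload": {"rows": [[0.18, 0.928, -0.093, 0, 0, 0.737], [0.18, 0.928, -0.093, 0, 0, 0.737], [0.18, 0.928, -0.093, 0, 0, 0.737], [0.18, 0.928, -0.093, 0, 0, 0.737], [0.18, 0.928, -0.093, 0, 0, 0.737]]}}

```text
clock: 15.05
tcp_pos: [0.4918, -0.0106, 0.1484]
orientation: [-1.437, -2.79, 0.001]
contact_force: [-0.5, -0.7, -2.8]
grip_width: 0.0092
gripper_force: 39.2
```

```bash
python3 -c "
from h import *
r.grab_frame('wrist');r.grab_frame('wrist')
plan([.4933,-.015,.1],19.9)"
```

```text
row [-0.007  0.001  0.194] [-0.002 -0.001  0.174] rows~ 1.5
```

{"api": "apply_moves", "payload": {"rows": [[-0.007, 0, 0, 0, 0, 0.174], [-0.007, 0, 0.1, 0, 0, 0.174], [-0.007, 0, 0.2, 0, 0, 0.174], [-0.007, 0, 0.2, 0, 0, 0.174]]}}

```text
clock: 15.65
tcp_pos: [0.4923, -0.018, 0.0977]
orientation: [-1.803, -2.568, 0.007]
contact_force: [0.1, -0.0, -1.0]
grip_width: 0.0097
gripper_force: 39.2
```

```bash
python3 - <<'E'
from h import *
r.grab_frame('wrist');c=r.grab_frame('wrist')
save(c,"w8.png",.8)
o=r.get_obs(); print(o["tcp_pos"])
plan([.4933,-.015,.0425],19.9)
E
```

```text
[ 0.49423438 -0.01763365  0.09967663]
row [0.011 0.    0.229] [-0.001  0.    -0.001] rows~ 0.9
```

View pics/w8.png

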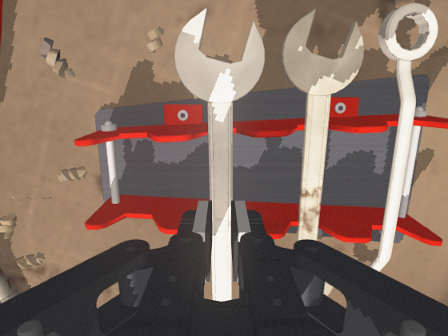

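{"api": "apply_moves", "payload": {"rows": [[0.011, 0, 0.05, 0, 0, 0], [0.011, 0, 0.15, 0, 0, 0], [0.011, 0, 0.21, 0, 0, 0], [0.011, 0, 0.228, 0, 0, 0], [0.011, 0, 0.228, 0, 0, 0]]}}

```text
clock: 16.38
tcp_pos: [0.4937, -0.0142, 0.043]
orientation: [1.807, 2.57, 0.0]
contact_force: [0.7, -0.4, -1.4]
grip_width: 0.0095
gripper_force: 39.2
```

{"api": "apply_moves", "payload": {"rows": [[0, 0, 0, 0, 0, 0], [0, 0, 0, 0, 0, 0], [0, 0, 0, 0, 0, 0]], "claw": 0.35}}

```text
clock: 16.75
tcp_pos: [0.4938, -0.014, 0.0431]
orientation: [1.807, 2.569, 0.001]
contact_force: [-0.5, 0.7, -0.6]
grip_width: 0.0298
gripper_force: 0.0
```

{"api": "apply_moves", "payload": {"rows": [[0, 0, -0.1, 0, 0, 0], [0, 0, -0.35, 0, 0, 0], [0.4, 0, -0.45, 0, 0, -0.1], [0.8, 0, -0.45, 0, 0, -0.3], [1, 0, -0.45, 0, 0, -0.5]]}}

```text
clock: 17.38
tcp_pos: [0.4305, 0.1622, 0.1535]
orientation: [1.059, 2.956, 0.002]
contact_force: [1.0, -0.0, -0.1]
grip_width: 0.0301
gripper_force: 0.0
```

```bash
python3 -c "
from h import *
r.grab_frame('wrist');r.grab_frame('wrist')
plan([.445,.3855,.15],104.5);o=r.get_obs(); print(o['tcp_pos'],o['joints'].round(2))"
```

```text
row [0.499 0.72  0.016] [ 0.002 -0.    -0.594] rows~ 5.0
[0.42883851 0.1671649  0.15317493] [-0.7   0.23  0.22  2.14 -0.07  0.78  0.46]
```

{"api": "apply_moves", "payload": {"rows": [[0.499, 0.72, 0.0, 0, 0, -0.594], [0.499, 0.72, 0.0, 0, 0, -0.594], [0.499, 0.72, 0.0, 0, 0, -0.594], [0.499, 0.72, 0.0, 0, 0, -0.594], [0.499, 0.72, 0.0, 0, 0, -0.594]], "claw": 0.4, "newtons": 25}}

```text
clock: 18.1
tcp_pos: [0.4496, 0.3817, 0.1522]
orientation: [-0.389, 3.117, 0.002]
contact_force: [0.8, -0.6, -0.9]
grip_width: 0.0341
gripper_force: 0.0
```

```bash
python3 - <<'E'
from h import *
d=r.grab_frame("top"); print(shank(d,"combination_spanner_mid",.0435),shank(d,"large_open_spanner_mid",.0435))
c=r.grab_frame("wrist"); save(c,"w9.png",.8)
print(shank(c,"small_open_spanner_mid",.0025))
for q in r.landmark_of(c,"small_open_spanner_mid")[:2]: print(q["conf"],world(c,q["point"],.0025))
o=r.get_obs(); print(o["tcp_pos"],o["grip_width"],np.abs(o["qvel"]).max())
plan([.445,.3855,.0],104.5)
E
```

```text
[(0.97, array([ 0.4903, -0.0074]), np.float64(112.0), np.float64(0.164), np.float64(0.034))] [(0.78, array([0.5501, 0.0083]), np.float64(110.7), np.float64(0.205), np.float64(0.051))]
[(0.66, array([0.4506, 0.3853]), np.float64(14.5), np.float64(0.17), np.float64(0.035))]
0.65 [[0.45342305 0.3822357  0.0025    ]]
[0.4503727  0.37768386 0.15251816] 0.03411786211663037 0.010741629549077033
row [0.014 0.036 0.61 ] [-0.    -0.    -0.012] rows~ 2.4
```

View pics/w9.png

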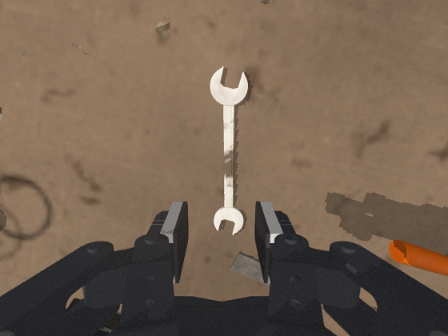

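{"api": "apply_moves", "payload": {"rows": [[-0.008, 0.03, 0.2, 0, 0, -0.012], [-0.008, 0.03, 0.4, 0, 0, -0.012], [-0.008, 0.03, 0.54, 0, 0, -0.012], [-0.008, 0.03, 0.59, 0, 0, -0.012], [-0.008, 0.03, 0.606, 0, 0, -0.012]]}}

```text
clock: 19.02
tcp_pos: [0.4505, 0.3863, 0.0011]
orientation: [-0.402, 3.116, -0.0]
contact_force: [-0.1, -0.6, 0.7]
grip_width: 0.0341
gripper_force: 0.0
```

{"api": "apply_moves", "payload": {"rows": [[0, 0, 0, 0, 0, 0], [0, 0, 0, 0, 0, 0], [0, 0, 0, 0, 0, 0], [0, 0, 0, 0, 0, 0], [0, 0, 0, 0, 0, 0]], "claw": 0, "newtons": 25}}

```text
clock: 19.65
tcp_pos: [0.4511, 0.3871, 0.0024]
orientation: [-0.404, 3.114, 0.002]
contact_force: [-0.8, -0.1, 6.9]
grip_width: 0.0092
gripper_force: 26.6
```

{"api": "apply_moves", "payload": {"rows": [[0, 0, -0.05, 0, 0, 0], [0, 0, -0.2, 0, 0, 0], [0, 0, -0.4, 0, 0, 0], [0, 0, -0.5, 0, 0, 0], [0, 0, -0.5, 0, 0, 0]]}}

```text
clock: 20.27
tcp_pos: [0.4513, 0.3874, 0.1288]
orientation: [-0.404, 3.112, 0.005]
contact_force: [-0.5, -0.5, -1.5]
grip_width: 0.0091
gripper_force: 25.7
```

```bash
python3 - <<'E'
from h import *
c=r.grab_frame("wrist"); d=r.grab_frame("side")
a=cv2.resize(d["pixels"][100:240,150:340],None,fx=3,fy=3)
save({"pixels":np.hstack([c["pixels"][:,150:360],a])},"w10.png")
o=r.get_obs(); print(o["tcp_pos"],o["grip_width"],o["gripper_force"])
t=r.grab_frame("top");print(shank(t,"combination_spanner_mid",.0435),shank(t,"large_open_spanner_mid",.0435))
plan([.4369,-.0355,.15],19.9)
E
```

```text
[0.44976597 0.38594345 0.12574136] 0.008911923190629608 25.706447660923004
[(0.55, array([ 0.4953, -0.0165]), np.float64(113.7), np.float64(0.182), np.float64(0.037))] [(0.97, array([0.5505, 0.0072]), np.float64(110.4), np.float64(0.203), np.float64(0.051))]
row [ 0.479 -1.616 -0.098] [-0.002 -0.001  0.943] rows~ 7.9
```

View pics/w10.png

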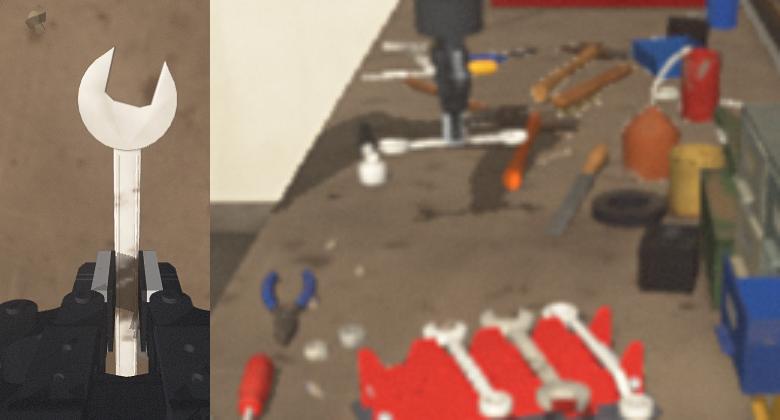

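{"api": "apply_moves", "payload": {"rows": [[0.2, -0.9, -0.098, 0, 0, 0.6], [0.2, -0.9, -0.098, 0, 0, 0.6], [0.2, -0.9, -0.098, 0, 0, 0.6], [0.2, -0.9, -0.098, 0, 0, 0.6], [0.2, -0.9, -0.098, 0, 0, 0.6]]}}

```text
clock: 21.15
tcp_pos: [0.459, 0.1514, 0.1501]
orientation: [-1.066, -2.955, 0.004]
contact_force: [-0.5, 1.3, -0.8]
grip_width: 0.0087
gripper_force: 25.7
```

```bash
python3 -c "
from h import *
r.grab_frame('wrist');r.grab_frame('wrist')
plan([.4369,-.0355,.13],19.9)"
```

```text
row [-0.412 -0.647  0.081] [-0.001  0.     0.345] rows~ 3.1
```

{"api": "apply_moves", "payload": {"rows": [[-0.412, -0.647, 0.04, 0, 0, 0.345], [-0.412, -0.647, 0.08, 0, 0, 0.345], [-0.412, -0.647, 0.08, 0, 0, 0.345], [-0.412, -0.647, 0.08, 0, 0, 0.345], [-0.412, -0.647, 0.08, 0, 0, 0.345]]}}

```text
clock: 21.88
tcp_pos: [0.4379, -0.0339, 0.1302]
orientation: [-1.796, -2.577, 0.001]
contact_force: [-0.1, 0.3, -0.6]
grip_width: 0.0093
gripper_force: 25.7
```

```bash
python3 - <<'E'
from h import *
r.grab_frame('wrist');c=r.grab_frame('wrist')
save(c,"w11.png",.8)
o=r.get_obs(); print(o["tcp_pos"],np.abs(o["qvel"]).max(),o["grip_width"])
plan([.4369,-.0355,.043],19.9)
E
```

```text
[ 0.43831869 -0.03270745  0.13046164] 0.0073834715453132 0.009025064234921287
row [-0.009 -0.009  0.35 ] [ 0.    -0.     0.005] rows~ 1.4
```

View pics/w11.png

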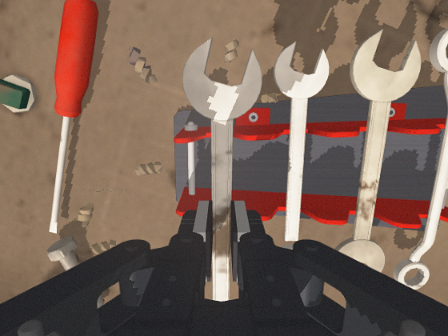

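{"api": "apply_moves", "payload": {"rows": [[-0.009, -0.009, 0.12, 0, 0, 0.005], [-0.009, -0.009, 0.24, 0, 0, 0.005], [-0.009, -0.009, 0.32, 0, 0, 0.005], [-0.009, -0.009, 0.345, 0, 0, 0.005], [-0.009, -0.009, 0.349, 0, 0, 0.005]]}}

```text
clock: 22.6
tcp_pos: [0.4368, -0.0365, 0.0434]
orientation: [-1.808, -2.569, -0.0]
contact_force: [0.5, -0.4, -0.5]
grip_width: 0.0092
gripper_force: 25.7
```

{"api": "apply_moves", "payload": {"rows": [[0, 0, 0, 0, 0, 0], [0, 0, 0, 0, 0, 0], [0, 0, 0, 0, 0, 0]], "claw": 0.3}}

```text
clock: 22.98
tcp_pos: [0.4368, -0.0374, 0.0438]
orientation: [1.811, 2.566, 0.001]
contact_force: [-0.9, 0.1, 0.5]
grip_width: 0.0259
gripper_force: 0.0
```

{"api": "apply_moves", "payload": {"rows": [[0, 0, -0.1, 0, 0, 0], [0, 0, -0.35, 0, 0, 0], [0.2, 0, -0.6, 0, 0, 0], [0.6, 0, -0.7, 0, 0, 0], [1, 0, -0.7, 0, 0, 0]]}}

```text
clock: 23.6
tcp_pos: [0.3831, 0.1151, 0.2097]
orientation: [1.812, 2.564, 0.007]
contact_force: [0.3, 0.9, 0.7]
grip_width: 0.0255
gripper_force: 0.0
```

```bash
python3 - <<'E'
from h import *
c=r.grab_frame("top"); d=r.grab_frame("side")
for t in ["ring","large_open","combination","small_open"]: print(t,shank(c,t+"_spanner_mid",.0425)[:2])
b=cv2.resize(c["pixels"][190:310,240:345],None,fx=3,fy=3.5); a=cv2.resize(d["pixels"][180:260,190:310],None,fx=4,fy=5.25)
save({"pixels":np.hstack([b,a])},"end.png")
E
```

```text
ring [(0.57, array([0.6052, 0.0255]), np.float64(109.7), np.float64(0.225), np.float64(0.032))]
large_open [(0.73, array([0.5507, 0.0062]), np.float64(110.1), np.float64(0.201), np.float64(0.051))]
combination [(0.83, array([ 0.4932, -0.0138]), np.float64(111.5), np.float64(0.187), np.float64(0.039)), (0.43, array([0.6067, 0.0261]), np.float64(110.4), np.float64(0.222), np.float64(0.027))]
small_open [(0.62, array([ 0.437 , -0.0379]), np.float64(109.7), np.float64(0.159), np.float64(0.032))]
```

View pics/end.png

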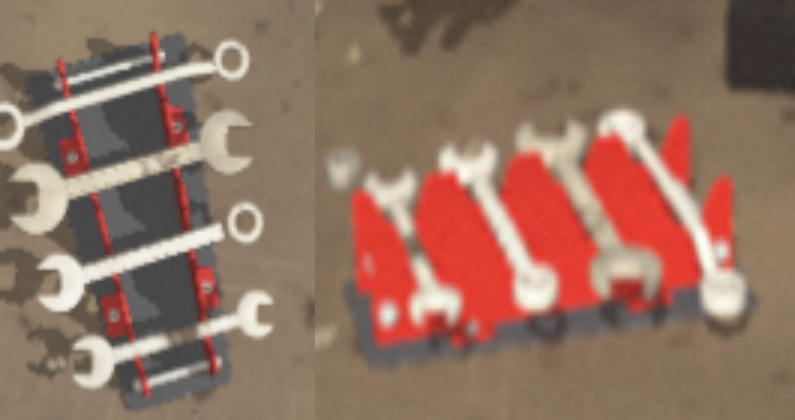

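All four spanners lie across both rails in their notches, in order and centred to within about 3 mm; the gripper is clear of them.

```bash
python3 -c "
from bench import r
print(r.hand_in())"
```

```text
the job is handed in; nothing more can be done
None
```

All four spanners are in the rack in order of length, ring at the wide end, then large open-ended, combination and small open-ended; the job is handed in (no verdict was returned) and I moved nothing else.

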